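# Set out the staining reagents on the staging board

### The arm

A 7-joint arm with a two-finger parallel gripper is mounted at the origin on a cart in front of the work surface, level with it; the furniture and walls round the work are solid. World frame = base frame: x ahead of the robot, y to its left, z up, the work surface at z = 0. Lengths are in m, angles in rad, forces in N, time in s.
With the tool pointing down it reaches from about 0.425 to 0.825 m from the base axis. Payload 3.6 kg.
Tool frame: the origin (TCP) lies between the finger pads; the fingertips stand 11 mm ahead of it and the grasp point (between the pads) lies 8 mm behind it (env.tips_ahead is the distance from the TCP to the fingertips, in m); x points along the fingers, z is the direction in which the jaws open and shut, and the axes are right-handed (so a half turn about x gives the same grasp; the last joint's range is limited). The gripper opens to 85 mm and grips with 20 to 120 N. Pads are 22 mm wide; open, the fingers measure 114 mm over their backs; the gripper's body (76 mm by 85 mm) begins 54 mm behind the grasp point. The pads swing forward as they close: fully open they stand 13 mm farther back than shut.
Start: joints at [1.133, 0.615, -0.013, 1.423, 0.008, 1.103, -0.04], TCP at [0.26, -0.596, 0.242] pointing down, gripper open.
Joint ranges: [-3.12, 3.12], [-0.3, 2.06], [-1.34, 1.32], [0.26, 2.42], [-1.36, 4.5], [0.01, 1.98], [-2.84, 2.84]. Speed limits (rad/s): [2.79, 2.79, 3.14, 3.14, 3.14, 3.14, 3.14].

### API

Orientations are given as a rotation vector (axis times angle).
In Python, from cell import env gives the robot as it stands.
- The arm moves only by the tool jog_arm, never from a script. Its argument "rows" is a list of rows, each an object with "delta_pos": the shift along the tool's x, y, z as a fraction of full scale, a list of three; "yaw": the turn about the tool's x as a fraction of full scale; "hand": the finger opening in mm, from 0 to 85.4. A call has 1 to 20 rows; each row is the pose to reach, as a shift and turn from the pose measured when the call began, along the tool's axes at that moment; what a row does not reach only later rows make up. Full scale, the value 1, is 500 mm for a shift and pi/2 rad for a turn. A row lasts 1/12 s, in which the tool goes at most 41.7 mm and 7.16 degrees, less where a joint would pass 70% of its speed; a pose out of reach is approached as far as the arm can. A call with a number of a shift or a turn outside -1 to 1 is refused whole. A call with a gripper value outside its range is refused whole. The fingers move at their own pace and stop on an object; "grip_force" is the grip in N (left out, the last holds). Time passes only in rows, so rows that repeat a pose let the fingers close. It gives the time, the measured TCP pose, the force and the opening at its end, in the units of the state.
- env.sense(): the state, without advancing time (a new reading comes with each control period).
- env.grab_frame(name): name is "scene" or "top" or "wrist"; returns the picture (420x560x3 uint8, red, green, blue); there is no depth.
- env.camera_info(name): a dict with "K" (3x3 intrinsics, pixels), "dist_coeffs" ([k1, k2, p1, p2, k3] as OpenCV has them; the pictures are not rectified), "R" (3x3) and "t" (3): a world point X has camera coordinates R X + t. Camera axes: x right, y down, z forward; pixel columns grow to the right and rows downward; lengths in m; the calibration is good to about 2 mm. A picture is of the moment at which its call begins: read the wrist's pose just before it. camera_info takes no time and is no camera call; for the wrist camera it gives the pose at the moment of the call.
- env.close_job(): hands the job in, once; it reports no verdict.
The state is a dict: "time": time; "qpos": joint angles; "joint_vel": joint speeds; "joint_torque": joint torques, N m; "position": TCP position; "tcp_rot": TCP orientation; "ft_force": force on the tool from outside, world axes, zero at the start; "moment": the same for the moment, N m; "opening": opening from 0.0 (shut) to 1.0 (fully open).
Only numpy, scipy, OpenCV 4.12 (cv2) and the standard library are available. Lean on these libraries where they do the work, as an engineer would, in place of code of your own. Each camera call takes 0.05 s, during which the arm holds its last target. There are 200 camera calls.

### The job

Set out the reagents for a staining run on the white board, each upright and centred on its own green pad, with left, right, front and back as seen from the robot. Leave the amber bottle where it stands in the back row and fill the two free back pads with the cream bottle and the slim white bottle, so that the cream one is further left than the white one; stand the small dark ink pot on the front pad directly in front of the amber bottle, and the black tube on the front pad directly in front of the cream bottle. Never tip anything over, and leave the tape, the dish of screws, the clip and the foam block where they are.

Things in the scene. Friction and masses are not known exactly. Their poses are not given: they have to be found in the camera images.
- board: white board fixed on the worktop, 190 (x) x 270 (y) x 8 mm, blue line along its back edge. Origin: centre of its underside; +x to the back edge (away from robot), +y to the left; position and yaw vary. Six round green pads, 60 mm diameter, tops 10 mm above the worktop, centred at y = +90, 0, -90 mm in two rows: back row x = +45 mm, front row x = -45 mm (board frame).
- amber_bottle: dark brown glass bottle with black cap and red-and-white label, 49 mm diameter, 158 mm tall, loose; it stands on one of the three back pads (which one varies) and stays there. Origin at the centre of its underside, z up; round, so its yaw means nothing.
- cream_bottle: cream-coloured bottle with a brown cap, body 32 mm in diameter up to 70 mm, 98 mm tall with cap, 0.05 to 0.1 kg; it stands upright on the worktop beside the board. Origin at the centre of its underside, z up; round, so its yaw means nothing.
- white_bottle: slim all-white bottle, body 35 mm in diameter up to 145 mm, 180 mm tall with narrower cap (grip it high on the body, about 137 mm up, so that the cap clears the palm), 0.08 to 0.15 kg; it stands upright on the worktop beside the board. Origin at the centre of its underside, z up; round, so its yaw means nothing.
- ink_pot: small dark brown pot with a black cap 24 mm wide, body 32 mm in diameter up to 42 mm, 58 mm tall with cap, 0.035 to 0.07 kg; it stands upright on the worktop beside the board. Origin at the centre of its underside, z up; round, so its yaw means nothing.
- black_tube: plain black sample tube, 22 mm in diameter, 66 mm tall, 0.02 to 0.045 kg; it stands upright on the worktop beside the board. Origin at the centre of its underside, z up; round, so its yaw means nothing.
- tape_roll: bystander: roll of beige tape lying flat, 78 mm diameter, 18 mm high, loose, standing in one of the places where the bottles may stand. Origin at the centre of its underside.
- parts_dish: bystander: round steel dish with small screws, 71 mm diameter, 17 mm high, loose, in front of the board. Origin at the centre of its underside. (Beware on the left: a tall oven fills the bench beyond about y = 0.47 m, from x = 0.38 m back, and the arm may start beside it: draw back before swinging in.)
- red_clip: bystander: small red and black clip, 17 x 31 x 16 mm, loose, in front of the board on the right. Origin at the centre of its underside.
- foam_block: bystander: light grey foam packing block, 110 (x) x 72 (y) x 50 mm, loose, at the back on the right. Origin at the centre of its underside.
Things that resemble listed ones, but are neither listed nor needed, are in the scene too. What is shaped like the cream_bottle but blue is not meant.

How it is judged:
By the outcome, as a careful person would: the job done as asked, in the order asked, and still so for the second after the job is handed in, with the robot touching nothing.
It also fails if it takes over 122 s, if anything falls off the work surface, if the arm or the gripper's body presses on something with over 40 N, if the wrist force passes 120 N, or if a joint passes its speed limit or range.

## Working session

There is one attempt and no reset: what is moved stays moved. The work goes in short steps, Python scripts to look and compute and a tool call to move; the robot and the scene stay as the last step left them, time stands still between calls to the robot, and variables do not carry over. Pictures are saved under pics/ and viewed, about 12 in all and at most 16, crops included, and the job is handed in when it is done.

Besides the shell and the picture viewer there is one more tool, called after "Request:" by a JSON object that holds its "name" and its "arguments". jog_arm: Moves the arm, as the interface text tells. Shift numbers are shares of 500 mm and turn numbers shares of pi/2 rad, none past 1 either way. Its arguments: {"type":"object","properties":{"rows":{"type":"array","items":{"type":"object","properties":{"delta_pos":{"type":"array","items":{"type":"number","minimum":-1,"maximum":1}},"yaw":{"type":"number","minimum":-1,"maximum":1},"hand":{"type":"number"}}}},"grip_force":{"type":"number"}},"required":["rows"]}

```bash
mkdir -p pics; ls
cat > h.py <<'E'
import numpy as np, cv2
from cell import env
def save(n,f,crop=None,s=1):
    im=env.grab_frame(n)
    np.save('pics/'+f+'.npy',im)
    o=im if crop is None else im[crop[1]:crop[3],crop[0]:crop[2]]
    if s!=1:o=cv2.resize(o,None,fx=s,fy=s,interpolation=cv2.INTER_CUBIC)
    cv2.imwrite('pics/'+f+'.png',o[:,:,::-1]); return im
def ray(ci,uv):
    p=cv2.undistortPoints(np.array([[uv]],float),np.array(ci['K']),np.array(ci['dist_coeffs']))[0,0]
    R=np.array(ci['R']);t=np.array(ci['t'])
    return -R.T@t, R.T@np.array([p[0],p[1],1])
def plane(ci,uv,z):
    o,d=ray(ci,uv); return o+d*(z-o[2])/d[2]
def proj(ci,X):
    R=np.array(ci['R']);return cv2.projectPoints(np.array([X],float),cv2.Rodrigues(R)[0],np.array(ci['t']),np.array(ci['K']),np.array(ci['dist_coeffs']))[0][0,0]
E
python3 - <<'E'
from h import *
save('scene','s0');save('top','t0',s=1.4)
s=env.sense();print(s)
for n in('scene','top','wrist'):
    c=env.camera_info(n);print(n,np.round(-np.array(c['R']).T@np.array(c['t']),3),c['K'],c['dist_coeffs'],np.round(c['R'],2))
E
```

```text
pics
{'time': 0.1, 'qpos': array([ 1.13248516,  0.61582912, -0.0126349 ,  1.42475044,  0.00807272,
        1.10341322, -0.04041553]), 'joint_vel': array([ 2.15130289e-03, -3.08673714e-03, -6.01724885e-04, -2.12318738e-03,
       -9.91139019e-04, -1.71598145e-04, -2.99895450e-05]), 'joint_torque': array([ 4.25531707e-04, -4.70383072e+01,  2.59955730e-01, -1.71572274e+01,
        1.01011328e-02,  5.85380156e-03,  1.46477578e-05]), 'position': array([ 0.2599334 , -0.59503243,  0.2412457 ]), 'tcp_rot': array([ 0.90201215,  1.37836082, -0.89988718]), 'ft_force': array([ 0.75922832,  0.57484597, -0.03837483]), 'moment': array([ 0.0247905 , -0.02855292, -0.02638052]), 'opening': 0.9989701915492035}
scene [-0.06   0.723  0.473] [[431.38948764   0.         277.09389107]
 [  0.         431.38948764 219.22382158]
 [  0.           0.           1.        ]] [0.01676182 0.         0.         0.         0.        ] [[-0.79 -0.61  0.02]
 [-0.26  0.3  -0.92]
 [ 0.56 -0.73 -0.39]]
top [ 0.38  -0.054  1.191] [[387.13050891   0.         282.90399022]
 [  0.         387.13050891 208.24590976]
 [  0.           0.           1.        ]] [-0.09491129  0.          0.          0.          0.        ] [[-0.02 -1.    0.03]
 [-0.99  0.01 -0.13]
 [ 0.13 -0.03 -0.99]]
wrist [ 0.337 -0.562  0.372] [[347.64530458   0.         282.09807198]
 [  0.         347.64530458 208.94127518]
 [  0.           0.           1.        ]] [-0.00336415  0.          0.          0.          0.        ] [[ 0.4  -0.92 -0.  ]
 [-0.87 -0.38  0.32]
 [-0.3  -0.13 -0.95]]
```

View pics/t0.png

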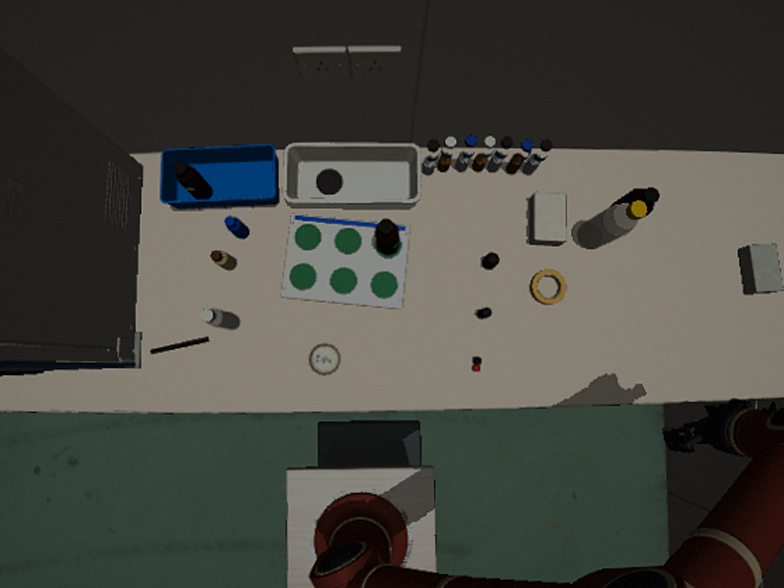

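View pics/s0.png

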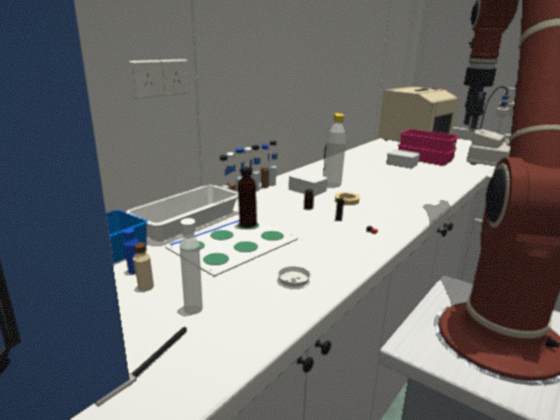

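The top view (784-px scale) shows:
- The amber bottle is on the back-right pad, about (388,238). That makes cream → back-left, white → back-middle, ink → front-right and tube → front-left.
- Cream candidates: the tan bottle with a brown cap at (222,260), and a blue one at (237,227). The tan one fits the description.
- White candidates: the slim all-white one at (218,318), and a wash bottle with a yellow cap at (610,228). The first fits.
- Dark candidates: a wider pot at (490,260) and a thin tube at (484,313). There is also a bottle in the blue bin at (192,180) and a dark disc in the tray at (329,181).

I'll measure these next and confirm in one crop.

Run:
```python
from h import *
im=np.load('pics/t0.npy');ci=env.camera_info('top')
hsv=cv2.cvtColor(im,cv2.COLOR_RGB2HSV)
m=cv2.inRange(hsv,(55,80,30),(95,255,200)); m[290:]=0
n,l,st,c=cv2.connectedComponentsWithStats(m)
for i in range(1,n):
    if st[i,4]>60: print('pad',c[i].round(1),st[i,2:],plane(ci,c[i],.010).round(4))
def blobs(mask,name,box,z):
    x0,y0,x1,y1=box;mm=np.zeros_like(mask);mm[y0:y1,x0:x1]=mask[y0:y1,x0:x1]
    n,l,st,c=cv2.connectedComponentsWithStats(mm)
    for i in range(1,n):
        if st[i,4]>8: print(name,c[i].round(1),st[i],plane(ci,c[i],z).round(4))
dark=cv2.inRange(hsv,(0,0,0),(255,255,70))
blobs(dark,'ink',(335,170,365,200),.03)
blobs(dark,'tube',(335,210,365,235),.033)
a=im[170:245,135:185];b=im[170:245,330:380]
o=cv2.resize(np.hstack([a,b]),None,fx=7,fy=7,interpolation=cv2.INTER_CUBIC)
cv2.imwrite('pics/c0.png',o[:,:,::-1])
```

```text
pad [219.4 168.7] [ 18  18 263] [0.6582 0.1099 0.01  ]
pad [248.2 171.6] [ 19  18 266] [0.6479 0.0204 0.01  ]
pad [215.9 197. ] [ 19  19 270] [0.5689 0.1201 0.01  ]
pad [245. 200.] [ 19  19 274] [0.5584 0.0305 0.01  ]
pad [274.1 203. ] [ 19  19 276] [ 0.5481 -0.059   0.01  ]
ink [349.8 186. ] [344 180  13  13 120] [ 0.595  -0.2918  0.03  ]
tube [345.  223.3] [340 220  11   8  71] [ 0.4802 -0.2721  0.033 ]
```

View pics/c0.png

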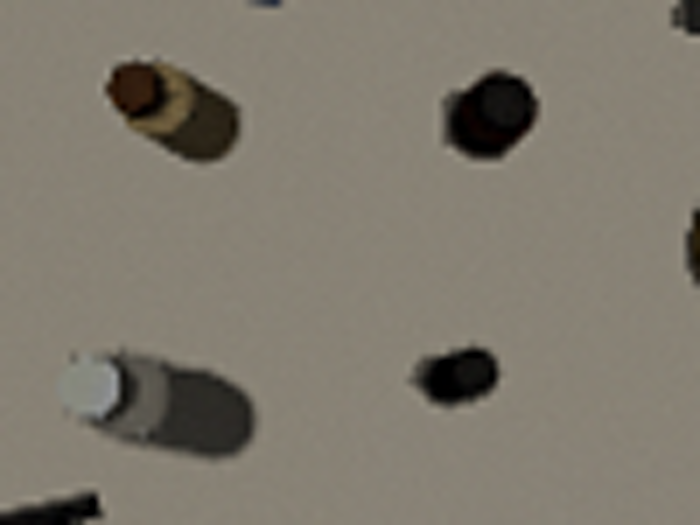

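```bash
cat >> h.py <<'E'
from scipy.spatial.transform import Rotation as Ro
def go(*wps):
    """wps: (x,y,z TCP, jaw world angle deg or None); prints jog numbers from the current pose"""
    s=env.sense();R=Ro.from_rotvec(s['tcp_rot']).as_matrix();p=s['position']
    jz=np.degrees(np.arctan2(R[1,2],R[0,2]))
    print('t',round(s['time'],2),'pos',p.round(4),'toolx',R[:,0].round(3),'jaw',round(jz,1),'open',round(s['opening']*85.4,1),'F',s['ft_force'].round(1))
    for w in wps:
        d=R.T@(np.array(w[:3])-p)/.5
        y=0
        if len(w)>3:
            y=-((w[3]-jz+90)%180-90)/90
        print('  ',w,'delta',d.round(4),'yaw',round(y,4), 'rows>=',int(np.ceil(max(np.linalg.norm(d)*500/41.7,abs(y)*90/7.16))))
E
python3 - <<'E'
from h import *
ci=env.camera_info('top')
P={'cream':((154.3,182.7),.098),'white':((148.3,225.3),.18),'ink':((352.4,184.4),.058),'tube':((347.9,223),.066)}
for k,(uv,z) in P.items():
    X=plane(ci,uv,z);print(k,X.round(4),np.hypot(*X[:2]).round(3))
# pads fit
A=np.array([[45,90],[45,0],[-45,90],[-45,0],[-45,-90]])/1e3
B=np.array([[.6582,.1099],[.6479,.0204],[.5689,.1201],[.5584,.0305],[.5481,-.059]])
ac,bc=A.mean(0),B.mean(0);U,S,V=np.linalg.svd((A-ac).T@(B-bc));R=(U@V).T;t=bc-R@ac
print('yaw',np.degrees(np.arctan2(R[1,0],R[0,0])),'t',t,'res',((A@R.T+t)-B).round(4).tolist())
for n,a in dict(BL=(45,90),BM=(45,0),BR=(45,-90),FL=(-45,90),FR=(-45,-90)).items(): print(n,(R@(np.array(a)/1e3)+t).round(4))
go((.45,-.45,.30,0),(.53,.2,.3,0))
E
```

```text
cream [0.599  0.2856 0.098 ] 0.664
white [0.4689 0.273  0.18  ] 0.543
ink [ 0.5947 -0.2942  0.058 ] 0.663
tube [ 0.4781 -0.2746  0.066 ] 0.551
yaw -6.556438300053423 t [0.60318587 0.02547009] res [[-0.0, -0.0002], [-0.0, -0.0001], [-0.0001, -0.0001], [0.0001, 0.0001], [0.0001, 0.0002]]
BL [0.6582 0.1097]
BM [0.6479 0.0203]
BR [ 0.6376 -0.0691]
FL [0.5688 0.12  ]
FR [ 0.5482 -0.0588]
t 0.1 pos [ 0.2599 -0.595   0.2412] toolx [-0.001  0.002 -1.   ] jaw -66.4 open 85.3 F [ 0.8  0.6 -0. ]
   (0.45, -0.45, 0.3, 0) delta [-0.1172  0.4645 -0.1139] yaw -0.7378 rows>= 10
   (0.53, 0.2, 0.3, 0) delta [-0.1146  1.1315 -1.2411] yaw -0.7378 rows>= 21
```

Request:
{"name": "jog_arm", "arguments": {"rows": [{"delta_pos": [-0.03,0.06,-0.015],"yaw": -0.07},{"delta_pos": [-0.06,0.12,-0.03],"yaw": -0.14},{"delta_pos": [-0.09,0.18,-0.045],"yaw": -0.21},{"delta_pos": [-0.117,0.24,-0.06],"yaw": -0.28},{"delta_pos": [-0.117,0.3,-0.075],"yaw": -0.35},{"delta_pos": [-0.117,0.36,-0.09],"yaw": -0.42},{"delta_pos": [-0.117,0.42,-0.105],"yaw": -0.49},{"delta_pos": [-0.117,0.464,-0.114],"yaw": -0.56},{"delta_pos": [-0.117,0.464,-0.114],"yaw": -0.63},{"delta_pos": [-0.117,0.464,-0.114],"yaw": -0.665},{"delta_pos": [-0.117,0.464,-0.114],"yaw": -0.665}], "grip_force": 30}}

```text
$.rows[0]: bad value
```

```bash
python3 -c "
from h import *
go((.55,-.25,.3,-6.5),(.55,0,.3,-6.5),(.56,.26,.3,-6.5),(.599,.2856,.3,-6.5))"
```

```text
t 0.1 pos [ 0.2599 -0.595   0.2412] toolx [-0.001  0.002 -1.   ] jaw -66.4 open 85.3 F [ 0.8  0.6 -0. ]
   (0.55, -0.25, 0.3, -6.5) delta [-0.1166  0.8079 -0.4004] yaw -0.6656 rows>= 11
   (0.55, 0, 0.3, -6.5) delta [-0.1155  1.008  -0.8586] yaw -0.6656 rows>= 16
   (0.56, 0.26, 0.3, -6.5) delta [-0.1144  1.2345 -1.3271] yaw -0.6656 rows>= 22
   (0.599, 0.2856, 0.3, -6.5) delta [-0.1143  1.3265 -1.3428] yaw -0.6656 rows>= 23
```

Request:
{"name": "jog_arm", "arguments": {"rows": [{"delta_pos": [-0.03,0.07,-0.018],"yaw": -0.07,"hand": 85},{"delta_pos": [-0.06,0.14,-0.035],"yaw": -0.14,"hand": 85},{"delta_pos": [-0.09,0.21,-0.05],"yaw": -0.21,"hand": 85},{"delta_pos": [-0.117,0.28,-0.07],"yaw": -0.28,"hand": 85},{"delta_pos": [-0.117,0.35,-0.09],"yaw": -0.35,"hand": 85},{"delta_pos": [-0.117,0.42,-0.105],"yaw": -0.42,"hand": 85},{"delta_pos": [-0.117,0.48,-0.13],"yaw": -0.49,"hand": 85},{"delta_pos": [-0.117,0.54,-0.17],"yaw": -0.56,"hand": 85},{"delta_pos": [-0.117,0.6,-0.22],"yaw": -0.63,"hand": 85},{"delta_pos": [-0.117,0.66,-0.27],"yaw": -0.665,"hand": 85},{"delta_pos": [-0.117,0.72,-0.32],"yaw": -0.665,"hand": 85},{"delta_pos": [-0.117,0.77,-0.37],"yaw": -0.665,"hand": 85},{"delta_pos": [-0.117,0.807,-0.4],"yaw": -0.665,"hand": 85},{"delta_pos": [-0.117,0.807,-0.4],"yaw": -0.665,"hand": 85},{"delta_pos": [-0.117,0.807,-0.4],"yaw": -0.665,"hand": 85}], "grip_force": 30}}

```text
time: 1.35
position: [0.5502, -0.2482, 0.2998]
tcp_rot: [0.089, 1.571, -0.084]
ft_force: [0.7, -0.9, -0.1]
opening: 0.996
```

```bash
python3 -c "
from h import *
go((.55,0,.3,-6.5),(.55,.26,.3,-6.5),(.575,.24,.26,-6.5))"
```

```text
t 1.35 pos [ 0.5502 -0.2482  0.2998] toolx [-0.002  0.003 -1.   ] jaw -6.3 open 85.1 F [ 0.7 -0.9 -0.1]
   (0.55, 0, 0.3, -6.5) delta [ 0.0011  0.4934 -0.0549] yaw 0.0022 rows>= 6
   (0.55, 0.26, 0.3, -6.5) delta [ 0.0025  1.0102 -0.112 ] yaw 0.0022 rows>= 13
   (0.575, 0.24, 0.26, -6.5) delta [ 0.0823  0.9757 -0.0577] yaw 0.0022 rows>= 12
```

Run:
```python
from h import *
import pickle
ci=env.camera_info('wrist');pickle.dump(ci,open('pics/w0.pkl','wb'));save('wrist','w0')
go((.54,.0,.3,-6.5),(.54,.235,.28,-6.5))
```

```text
t 1.4 pos [ 0.5493 -0.2506  0.2997] toolx [-0.002  0.002 -1.   ] jaw -6.5 open 85.4 F [ 0.5 -0.7  0.3]
   (0.54, 0.0, 0.3, -6.5) delta [ 2.000e-04  4.958e-01 -7.540e-02] yaw -0.0003 rows>= 7
   (0.54, 0.235, 0.28, -6.5) delta [ 0.0409  0.9627 -0.1288] yaw -0.0003 rows>= 12
```

Request:
{"name": "jog_arm", "arguments": {"rows": [{"delta_pos": [0,0.07,-0.01],"yaw": 0,"hand": 85},{"delta_pos": [0,0.14,-0.02],"yaw": 0,"hand": 85},{"delta_pos": [0,0.22,-0.03],"yaw": 0,"hand": 85},{"delta_pos": [0,0.3,-0.045],"yaw": 0,"hand": 85},{"delta_pos": [0,0.38,-0.06],"yaw": 0,"hand": 85},{"delta_pos": [0,0.46,-0.07],"yaw": 0,"hand": 85},{"delta_pos": [0,0.54,-0.08],"yaw": 0,"hand": 85},{"delta_pos": [0.01,0.62,-0.09],"yaw": 0,"hand": 85},{"delta_pos": [0.02,0.7,-0.1],"yaw": 0,"hand": 85},{"delta_pos": [0.03,0.78,-0.11],"yaw": 0,"hand": 85},{"delta_pos": [0.04,0.86,-0.12],"yaw": 0,"hand": 85},{"delta_pos": [0.04,0.92,-0.13],"yaw": 0,"hand": 85},{"delta_pos": [0.042,0.962,-0.127],"yaw": 0,"hand": 85},{"delta_pos": [0.042,0.962,-0.127],"yaw": 0,"hand": 85},{"delta_pos": [0.042,0.962,-0.127],"yaw": 0,"hand": 85}]}}

```text
time: 2.65
position: [0.5414, 0.2336, 0.2788]
tcp_rot: [0.09, 1.572, -0.09]
ft_force: [-0.3, -0.2, -0.1]
opening: 0.995
```

Run:
```python
from h import *
import pickle
ci=env.camera_info('wrist');pickle.dump(ci,open('pics/w1.pkl','wb'));b=save('wrist','w1')
a=np.load('pics/w0.npy')
o=cv2.resize(np.vstack([a,b]),None,fx=.71,fy=.71,interpolation=cv2.INTER_AREA);cv2.imwrite('pics/w01.png',o[:,:,::-1])
go()
```

```text
t 2.7 pos [0.5417 0.232  0.2789] toolx [-0.003 -0.001 -1.   ] jaw -6.7 open 85.1 F [-0.  -0.9 -0.4]
```

View pics/w01.png

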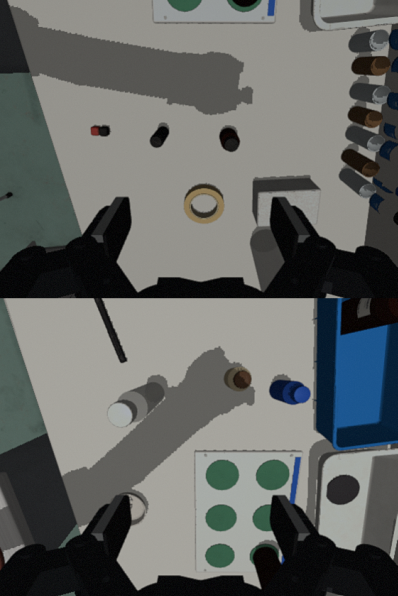

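The upper half is the right side: tube at (159,135), ink pot at (230,138), then tape, foam and clip. The lower half is the left side: cream at (238,378), blue lookalike at (290,391), white cap at (119,413). Next I'll cross-check these against the top view.

Run:
```python
from h import *
import pickle
t=env.camera_info('top')
def tri(c1,u1,c2,u2):
    A=[];b=[]
    for c,u in((c1,u1),(c2,u2)):
        o,d=ray(c,u);d/=np.linalg.norm(d);M=np.eye(3)-np.outer(d,d);A.append(M);b.append(M@o)
    return np.linalg.lstsq(np.vstack(A),np.hstack(b),rcond=None)[0]
c0,c1=(pickle.load(open(f'pics/w{i}.pkl','rb')) for i in(0,1))
a,b=np.load('pics/w0.npy'),np.load('pics/w1.npy')
hb=cv2.cvtColor(b,cv2.COLOR_RGB2HSV)
def near(m,p):
    n,l,st,c=cv2.connectedComponentsWithStats(m)
    i=min((i for i in range(1,n) if st[i,4]>40),key=lambda i:np.hypot(*(c[i]-p)));print('  blob',c[i].round(1),st[i]);return c[i]
br=cv2.inRange(hb,(5,70,20),(18,255,130)); br=cv2.morphologyEx(br,cv2.MORPH_OPEN,np.ones((3,3)))
p=near(br,(335,113));print('cream',plane(c1,p,.098),tri(c1,p,t,(154.3,182.7)))
g=b.min(2).astype(np.uint8);m=cv2.inRange(g,165,255)
print(b[162,169],b[140,169],b[150,200],b[113,340])
m=cv2.inRange(g,185,255);p=near(m,(169,162));print('white',plane(c1,p,.18),tri(c1,p,t,(148.3,225.3)))
crops=[b[80:150,300:370],b[130:200,135:205],a[150:220,195:265],a[155:225,290:360]]
cv2.imwrite('pics/c1.png',cv2.resize(np.vstack([np.hstack(crops[:2]),np.hstack(crops[2:])]),None,fx=4.2,fy=4.2,interpolation=cv2.INTER_CUBIC)[:,:,::-1])
```

```text
blob [341.2 114.2] [330 102  24  25 474]
cream [0.59948622 0.29137304 0.098     ] [0.60181599 0.29017164 0.08340586]
[168 173 171] [110 107 105] [112 110 105] [42 30 23]Traceback (most recent call last):
  File "<stdin>", line 19, in <module>
  File "<stdin>", line 14, in near
ValueError: min() iterable argument is empty
```

Run:
```python
from h import *
import pickle
c1=pickle.load(open('pics/w1.pkl','rb'))
a,b=np.load('pics/w0.npy'),np.load('pics/w1.npy')
hb=cv2.cvtColor(b,cv2.COLOR_RGB2HSV)
m=cv2.inRange(hb,(55,80,30),(95,255,200));m[:,:260]=0
n,l,st,c=cv2.connectedComponentsWithStats(m)
for i in range(1,n):
    if st[i,4]>500: print('pad',c[i].round(1),st[i],plane(c1,c[i],.010).round(4))
m=cv2.inRange(b.min(2),150,255);n,l,st,c=cv2.connectedComponentsWithStats(m)
for i in range(1,n):
    if st[i,4]>80: print('white',c[i].round(1),st[i],plane(c1,c[i],.18).round(4))
crops=[b[80:150,300:370],b[130:200,135:205],a[150:220,195:265],a[155:225,290:360]]
cv2.imwrite('pics/c1.png',cv2.resize(np.vstack([np.hstack(crops[:2]),np.hstack(crops[2:])]),None,fx=4.2,fy=4.2,interpolation=cv2.INTER_CUBIC)[:,:,::-1])
```

```text
pad [312.7 248.6] [ 290  228   46   42 1473] [0.5673 0.124  0.01  ]
pad [383.7 248.6] [ 361  228   46   42 1481] [0.6564 0.1138 0.01  ]
pad [310.9 309. ] [ 290  291   43   37 1212] [0.5572 0.035  0.01  ]
pad [370.2 309.6] [356 291  28  37 735] [0.6366 0.025  0.01  ]
pad [309.3 362.4] [ 290  347   40   32 1010] [ 0.5471 -0.0542  0.01  ]
white [245.  157.5] [    8     0   450   411 95659] [0.5217 0.2775 0.18  ]
white [488.3 282.1] [ 449  213  111  142 6525] [0.6896 0.1633 0.18  ]
white [555.2 341.9] [549 308  11  60 266] [0.7474 0.1015 0.18  ]
```

View pics/c1.png

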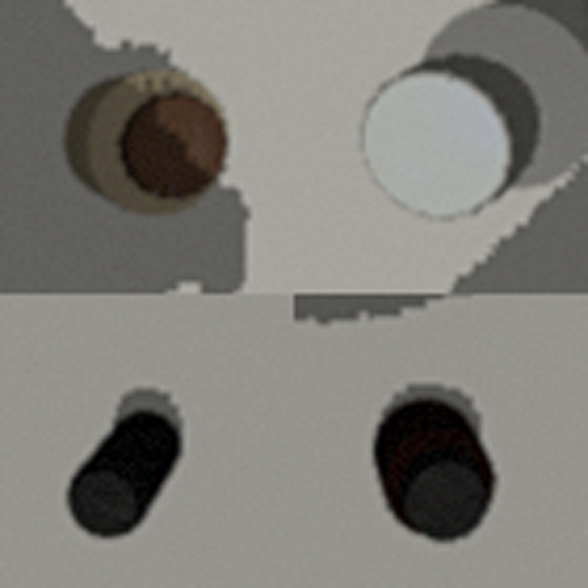

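Run:
```python
from h import *
import pickle
c0,c1=(pickle.load(open(f'pics/w{i}.pkl','rb')) for i in(0,1));t=env.camera_info('top')
for k,c,u,v,z in(('cream',c1,(341.2,114.8),(154.3,182.7),.098),('white',c1,(168.8,164),(148.3,225.3),.18),('tube',c0,(220.2,198.8),(347.9,223),.066),('ink',c0,(325.2,204),(352.4,184.4),.058)):
    w,q=plane(c,u,z),plane(t,v,z);print(k,w.round(4),q.round(4),'diff',(w-q).round(4))
m=np.array
go((.60,.288,.25,-6.5),(.6,.288,.058,-6.5))
```

```text
cream [0.5994 0.2909 0.098 ] [0.599  0.2856 0.098 ] diff [ 0.0005  0.0052 -0.    ]
white [0.4702 0.279  0.18  ] [0.4689 0.273  0.18  ] diff [0.0013 0.0059 0.    ]
tube [ 0.4794 -0.2691  0.066 ] [ 0.4781 -0.2746  0.066 ] diff [ 0.0013  0.0055 -0.    ]
ink [ 0.5944 -0.2904  0.058 ] [ 0.5947 -0.2942  0.058 ] diff [-0.0003  0.0038 -0.    ]
t 2.7 pos [0.5417 0.232  0.2789] toolx [-0.003 -0.001 -1.   ] jaw -6.7 open 85.1 F [-0.  -0.9 -0.4]
   (0.6, 0.288, 0.25, -6.5) delta [0.0573 0.1249 0.1029] yaw -0.0023 rows>= 3
   (0.6, 0.288, 0.058, -6.5) delta [0.4413 0.1254 0.1039] yaw -0.0023 rows>= 6
```

Request:
{"name": "jog_arm", "arguments": {"rows": [{"delta_pos": [0.03,0.06,0.05],"yaw": 0,"hand": 55},{"delta_pos": [0.06,0.125,0.102],"yaw": 0,"hand": 55},{"delta_pos": [0.1,0.125,0.102],"yaw": 0,"hand": 55},{"delta_pos": [0.15,0.125,0.102],"yaw": 0,"hand": 55},{"delta_pos": [0.2,0.125,0.102],"yaw": 0,"hand": 55},{"delta_pos": [0.25,0.125,0.102],"yaw": 0,"hand": 55},{"delta_pos": [0.3,0.125,0.102],"yaw": 0,"hand": 55},{"delta_pos": [0.35,0.125,0.102],"yaw": 0,"hand": 55},{"delta_pos": [0.4,0.125,0.102],"yaw": 0,"hand": 55},{"delta_pos": [0.43,0.125,0.102],"yaw": 0,"hand": 55},{"delta_pos": [0.455,0.125,0.102],"yaw": 0,"hand": 55},{"delta_pos": [0.462,0.125,0.102],"yaw": 0,"hand": 55},{"delta_pos": [0.462,0.125,0.102],"yaw": 0,"hand": 55}]}}

```text
time: 3.78
position: [0.5995, 0.2858, 0.0469]
tcp_rot: [0.091, 1.572, -0.096]
ft_force: [0.0, -0.3, 0.0]
opening: 0.645
```

```bash
python3 -c "
from h import *
go((.5992,.2883,.047,-6.5))"
```

```text
t 3.78 pos [0.5995 0.2858 0.0469] toolx [-0.004 -0.003 -1.   ] jaw -6.8 open 55.1 F [ 0.  -0.3  0. ]
   (0.5992, 0.2883, 0.047, -6.5) delta [-0.0002  0.005  -0.0012] yaw -0.0038 rows>= 1
```

Request:
{"name": "jog_arm", "arguments": {"rows": [{"delta_pos": [0,0.005,-0.001],"yaw": 0,"hand": 55},{"delta_pos": [0,0.005,-0.001],"yaw": 0,"hand": 40},{"delta_pos": [0,0.005,-0.001],"yaw": 0,"hand": 10},{"delta_pos": [0,0.005,-0.001],"yaw": 0,"hand": 10},{"delta_pos": [0,0.005,-0.001],"yaw": 0,"hand": 10},{"delta_pos": [0,0.005,-0.001],"yaw": 0,"hand": 10},{"delta_pos": [0,0.005,-0.001],"yaw": 0,"hand": 10}], "grip_force": 30}}

```text
time: 4.37
position: [0.6001, 0.2888, 0.0484]
tcp_rot: [0.092, 1.57, -0.095]
ft_force: [-0.8, -0.8, 6.5]
opening: 0.363
```

```bash
python3 -c "
from h import *
go((.5992,.2883,.15),(.6577,.1118,.15,-6.5),(.6577,.1118,.057,-6.5))"
```

```text
t 4.37 pos [0.6001 0.2888 0.0484] toolx [-0.001 -0.002 -1.   ] jaw -6.8 open 31.0 F [-0.8 -0.8  6.5]
   (0.5992, 0.2883, 0.15) delta [-0.2033 -0.0016 -0.002 ] yaw 0 rows>= 3
   (0.6577, 0.1118, 0.15, -6.5) delta [-0.2028 -0.3381  0.1563] yaw -0.0038 rows>= 6
   (0.6577, 0.1118, 0.057, -6.5) delta [-0.0168 -0.3378  0.1565] yaw -0.0038 rows>= 5
```

Request:
{"name": "jog_arm", "arguments": {"rows": [{"delta_pos": [-0.04,0,0],"yaw": 0,"hand": 10},{"delta_pos": [-0.1,0,0],"yaw": 0,"hand": 10},{"delta_pos": [-0.16,0,0],"yaw": 0,"hand": 10},{"delta_pos": [-0.22,0,0],"yaw": 0,"hand": 10},{"delta_pos": [-0.23,-0.03,0.01],"yaw": 0,"hand": 10},{"delta_pos": [-0.23,-0.08,0.03],"yaw": 0,"hand": 10},{"delta_pos": [-0.23,-0.14,0.06],"yaw": 0,"hand": 10},{"delta_pos": [-0.23,-0.2,0.09],"yaw": 0,"hand": 10},{"delta_pos": [-0.23,-0.26,0.12],"yaw": 0,"hand": 10},{"delta_pos": [-0.22,-0.31,0.145],"yaw": 0,"hand": 10},{"delta_pos": [-0.2,-0.338,0.156],"yaw": 0,"hand": 10},{"delta_pos": [-0.15,-0.338,0.156],"yaw": 0,"hand": 10},{"delta_pos": [-0.1,-0.338,0.156],"yaw": 0,"hand": 10},{"delta_pos": [-0.06,-0.338,0.156],"yaw": 0,"hand": 10},{"delta_pos": [-0.04,-0.338,0.156],"yaw": 0,"hand": 10},{"delta_pos": [-0.04,-0.338,0.156],"yaw": 0,"hand": 10},{"delta_pos": [-0.04,-0.338,0.156],"yaw": 0,"hand": 10}]}}

```text
time: 5.78
position: [0.657, 0.1127, 0.0682]
tcp_rot: [0.092, 1.571, -0.094]
ft_force: [0.1, -0.2, -0.3]
opening: 0.365
```

```bash
python3 -c "
from h import *
go((.6577,.1118,.059,-6.5))
save('scene','s1',crop=(80,140,320,320),s=3)"
```

```text
t 5.78 pos [0.657  0.1127 0.0682] toolx [-0.002 -0.001 -1.   ] jaw -6.8 open 31.1 F [ 0.1 -0.2 -0.3]
   (0.6577, 0.1118, 0.059, -6.5) delta [ 0.0184 -0.0016  0.0015] yaw -0.0031 rows>= 1
```

View pics/s1.png

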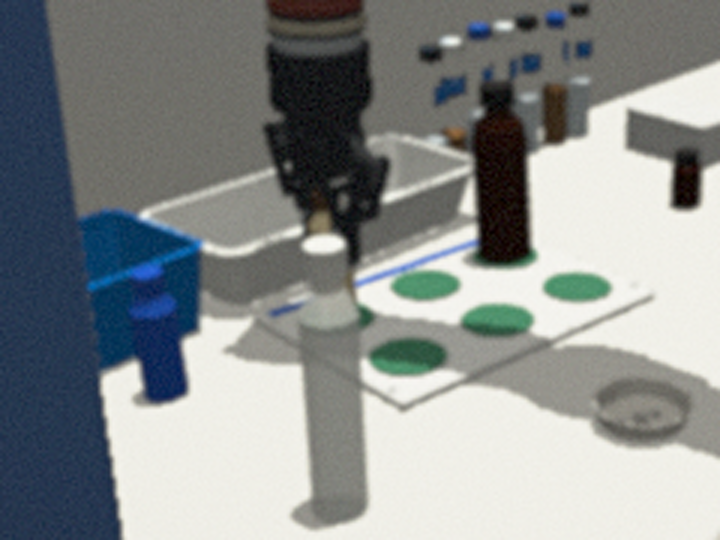

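The cream bottle is held upright over the back-left pad, partly hidden behind the white bottle at (330,300). Lowering, releasing and rising.

Request:
{"name": "jog_arm", "arguments": {"rows": [{"delta_pos": [0.01,-0.001,0.001],"yaw": 0,"hand": 10},{"delta_pos": [0.018,-0.001,0.001],"yaw": 0,"hand": 10},{"delta_pos": [0.019,-0.001,0.001],"yaw": 0,"hand": 10},{"delta_pos": [0.019,-0.001,0.001],"yaw": 0,"hand": 10},{"delta_pos": [0.019,-0.001,0.001],"yaw": 0,"hand": 35},{"delta_pos": [0.019,-0.001,0.001],"yaw": 0,"hand": 45},{"delta_pos": [0.019,-0.001,0.001],"yaw": 0,"hand": 55},{"delta_pos": [0.019,-0.001,0.001],"yaw": 0,"hand": 55},{"delta_pos": [0.019,-0.001,0.001],"yaw": 0,"hand": 55},{"delta_pos": [-0.01,-0.001,0.001],"yaw": 0,"hand": 55},{"delta_pos": [-0.05,-0.001,0.001],"yaw": 0,"hand": 55},{"delta_pos": [-0.11,-0.001,0.001],"yaw": 0,"hand": 55},{"delta_pos": [-0.18,-0.001,0.001],"yaw": 0,"hand": 55},{"delta_pos": [-0.26,-0.001,0.001],"yaw": 0,"hand": 55},{"delta_pos": [-0.34,-0.001,0.001],"yaw": 0,"hand": 55},{"delta_pos": [-0.42,0,0],"yaw": 0,"hand": 55},{"delta_pos": [-0.42,0,0],"yaw": 0,"hand": 55}]}}

```text
time: 7.25
position: [0.6619, 0.1149, 0.29]
tcp_rot: [0.097, 1.551, -0.089]
ft_force: [0.6, 1.1, 1.5]
opening: 0.643
```

Run:
```python
from h import *
ci=env.camera_info('wrist');b=save('wrist','w2')
t=env.camera_info('top');a=save('top','t1')
x,y=proj(t,(.6577,.1118,.1));x2,y2=proj(ci,(.6577,.1118,.1));print(x,y,x2,y2)
f=lambda im,x,y,h,s:cv2.resize(im[max(0,int(y)-h):int(y)+h,max(0,int(x)-h):int(x)+h],(s,s),interpolation=cv2.INTER_CUBIC)
cv2.imwrite('pics/c2.png',np.hstack([f(a,x,y,25,400),f(b,x2,y2,60,400)])[:,:,::-1])
go((.4695,.276,.28,-6.5),(.4695,.276,.129,-6.5))
```

```text
214.51014762798494 161.73093630453545 274.20567022371654 188.06977700415248
t 7.35 pos [0.6587 0.1135 0.282 ] toolx [ 0.005  0.    -1.   ] jaw -6.8 open 55.0 F [-0.7 -1.3 -0.5]
   (0.4695, 0.276, 0.28, -6.5) delta [ 0.0022  0.278  -0.4142] yaw -0.0032 rows>= 6
   (0.4695, 0.276, 0.129, -6.5) delta [ 0.3042  0.2777 -0.4158] yaw -0.0032 rows>= 8
```

View pics/c2.png

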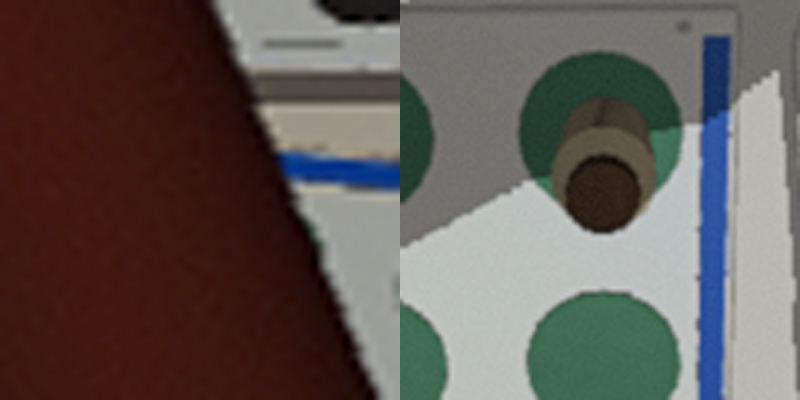

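The wrist view shows the cream bottle upright and centred on the back-left pad. Next is the white bottle.

Request:
{"name": "jog_arm", "arguments": {"rows": [{"delta_pos": [0,0.04,-0.06],"yaw": 0,"hand": 65},{"delta_pos": [0,0.085,-0.125],"yaw": 0,"hand": 65},{"delta_pos": [0,0.13,-0.19],"yaw": 0,"hand": 65},{"delta_pos": [0,0.175,-0.26],"yaw": 0,"hand": 65},{"delta_pos": [0,0.22,-0.33],"yaw": 0,"hand": 65},{"delta_pos": [0,0.26,-0.39],"yaw": 0,"hand": 65},{"delta_pos": [0.002,0.278,-0.414],"yaw": 0,"hand": 65},{"delta_pos": [0.03,0.278,-0.414],"yaw": 0,"hand": 65},{"delta_pos": [0.03,0.278,-0.414],"yaw": 0,"hand": 65},{"delta_pos": [0.03,0.278,-0.414],"yaw": 0,"hand": 65}]}}

```text
time: 8.18
position: [0.4691, 0.2746, 0.2642]
tcp_rot: [0.091, 1.567, -0.096]
ft_force: [-0.1, -0.4, 0.5]
opening: 0.761
```

Run:
```python
from h import *
go((.4695,.276,.129,-6.5))
ci=env.camera_info('wrist');b=save('wrist','w3')
print(proj(ci,(.4695,.276,.18)))
```

```text
t 8.18 pos [0.4691 0.2746 0.2642] toolx [ 0.002 -0.003 -1.   ] jaw -6.8 open 65.0 F [-0.1 -0.4  0.5]
   (0.4695, 0.276, 0.129, -6.5) delta [2.704e-01 3.700e-03 1.000e-04] yaw -0.0035 rows>= 4
[281.71427391 221.03969472]
```

View pics/w3.png

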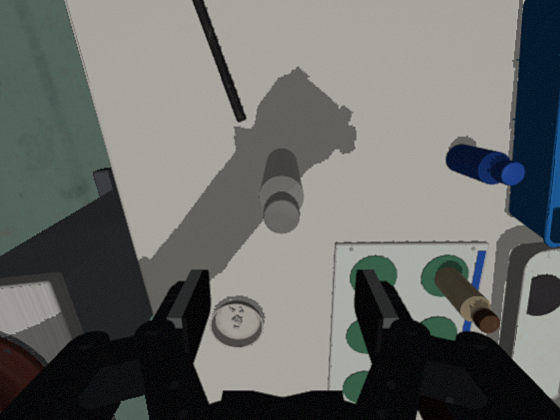

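The white cap sits at (281,213), 8 px further +y than predicted and centred between the jaws in x. Descending.

Request:
{"name": "jog_arm", "arguments": {"rows": [{"delta_pos": [0.04,0.006,0],"yaw": 0,"hand": 65},{"delta_pos": [0.09,0.006,0],"yaw": 0,"hand": 65},{"delta_pos": [0.14,0.006,0],"yaw": 0,"hand": 65},{"delta_pos": [0.19,0.006,0],"yaw": 0,"hand": 65},{"delta_pos": [0.23,0.006,0],"yaw": 0,"hand": 65},{"delta_pos": [0.26,0.006,0],"yaw": 0,"hand": 65},{"delta_pos": [0.27,0.006,0],"yaw": 0,"hand": 65},{"delta_pos": [0.27,0.006,0],"yaw": 0,"hand": 65},{"delta_pos": [0.27,0.006,0],"yaw": 0,"hand": 45},{"delta_pos": [0.27,0.006,0],"yaw": 0,"hand": 10},{"delta_pos": [0.27,0.006,0],"yaw": 0,"hand": 10},{"delta_pos": [0.27,0.006,0],"yaw": 0,"hand": 10},{"delta_pos": [0.27,0.006,0],"yaw": 0,"hand": 10},{"delta_pos": [0.27,0.006,0],"yaw": 0,"hand": 10},{"delta_pos": [0.27,0.006,0],"yaw": 0,"hand": 10}], "grip_force": 30}}

```text
time: 9.48
position: [0.4712, 0.2781, 0.1312]
tcp_rot: [0.094, 1.564, -0.094]
ft_force: [-2.0, -0.0, 5.6]
opening: 0.398
```

Run:
```python
from h import *
go((.4695,.2765,.33),(.56,.022,.33,-6.5),(.6474,.022,.33,-6.5),(.6474,.022,.15,-6.5))
```

```text
t 9.48 pos [0.4712 0.2781 0.1312] toolx [ 0.005 -0.    -1.   ] jaw -6.9 open 34.0 F [-2.  -0.   5.6]
   (0.4695, 0.2765, 0.33) delta [-0.3976 -0.0034 -0.0009] yaw 0 rows>= 5
   (0.56, 0.022, 0.33, -6.5) delta [-0.3965 -0.4871  0.2397] yaw -0.0041 rows>= 9
   (0.6474, 0.022, 0.33, -6.5) delta [-0.3956 -0.4662  0.4132] yaw -0.0041 rows>= 9
   (0.6474, 0.022, 0.15, -6.5) delta [-0.0356 -0.4663  0.4114] yaw -0.0041 rows>= 8
```

Request:
{"name": "jog_arm", "arguments": {"rows": [{"delta_pos": [-0.03,0,0],"yaw": 0,"hand": 10},{"delta_pos": [-0.08,0,0],"yaw": 0,"hand": 10},{"delta_pos": [-0.14,0,0],"yaw": 0,"hand": 10},{"delta_pos": [-0.19,-0.02,0.01],"yaw": 0,"hand": 10},{"delta_pos": [-0.22,-0.06,0.03],"yaw": 0,"hand": 10},{"delta_pos": [-0.22,-0.12,0.06],"yaw": 0,"hand": 10},{"delta_pos": [-0.22,-0.18,0.09],"yaw": 0,"hand": 10},{"delta_pos": [-0.22,-0.25,0.12],"yaw": 0,"hand": 10},{"delta_pos": [-0.22,-0.32,0.15],"yaw": 0,"hand": 10},{"delta_pos": [-0.22,-0.39,0.18],"yaw": 0,"hand": 10},{"delta_pos": [-0.22,-0.44,0.21],"yaw": 0,"hand": 10},{"delta_pos": [-0.22,-0.47,0.25],"yaw": 0,"hand": 10},{"delta_pos": [-0.22,-0.468,0.3],"yaw": 0,"hand": 10},{"delta_pos": [-0.21,-0.467,0.35],"yaw": 0,"hand": 10},{"delta_pos": [-0.19,-0.466,0.39],"yaw": 0,"hand": 10},{"delta_pos": [-0.15,-0.466,0.412],"yaw": 0,"hand": 10},{"delta_pos": [-0.1,-0.466,0.412],"yaw": 0,"hand": 10},{"delta_pos": [-0.06,-0.466,0.412],"yaw": 0,"hand": 10},{"delta_pos": [-0.045,-0.466,0.412],"yaw": 0,"hand": 10},{"delta_pos": [-0.045,-0.466,0.412],"yaw": 0,"hand": 10}]}}

```text
time: 11.15
position: [0.6458, 0.0216, 0.1518]
tcp_rot: [0.093, 1.57, -0.095]
ft_force: [0.6, 0.4, -0.7]
opening: 0.404
```

Run:
```python
from h import *
go((.6474,.022,.142,-6.5))
save('scene','s2',crop=(100,100,320,300),s=3)
```

```text
t 11.15 pos [0.6458 0.0216 0.1518] toolx [-0.001 -0.001 -1.   ] jaw -6.9 open 34.5 F [ 0.6  0.4 -0.7]
   (0.6474, 0.022, 0.142, -6.5) delta [0.0196 0.0013 0.0031] yaw -0.004 rows>= 1
```

View pics/s2.png

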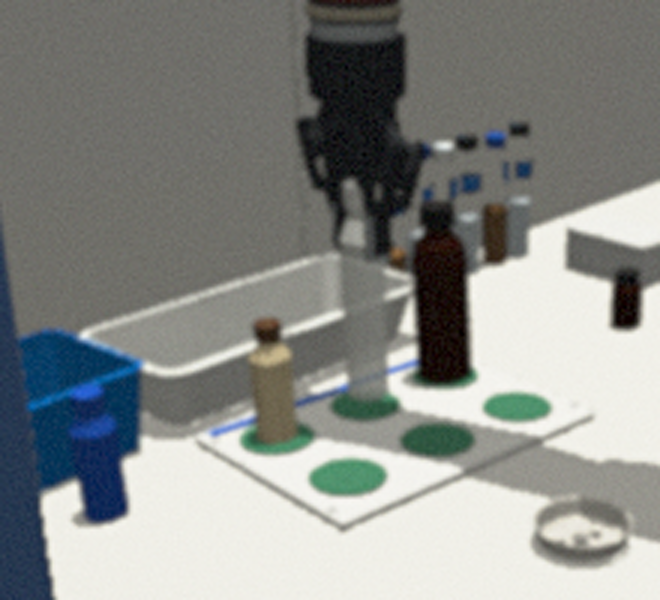

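The white bottle hangs upright above the back-middle pad, and the cream bottle is upright on its own. Lowering and releasing.

Request:
{"name": "jog_arm", "arguments": {"rows": [{"delta_pos": [0.01,0.001,0.003],"yaw": 0,"hand": 10},{"delta_pos": [0.018,0.001,0.003],"yaw": 0,"hand": 10},{"delta_pos": [0.02,0.001,0.003],"yaw": 0,"hand": 10},{"delta_pos": [0.02,0.001,0.003],"yaw": 0,"hand": 10},{"delta_pos": [0.02,0.001,0.003],"yaw": 0,"hand": 38},{"delta_pos": [0.02,0.001,0.003],"yaw": 0,"hand": 48},{"delta_pos": [0.02,0.001,0.003],"yaw": 0,"hand": 60},{"delta_pos": [0.02,0.001,0.003],"yaw": 0,"hand": 60},{"delta_pos": [0.02,0.001,0.003],"yaw": 0,"hand": 60},{"delta_pos": [-0.01,0.001,0.003],"yaw": 0,"hand": 60},{"delta_pos": [-0.05,0.001,0.003],"yaw": 0,"hand": 60},{"delta_pos": [-0.11,0.001,0.003],"yaw": 0,"hand": 60},{"delta_pos": [-0.18,0.001,0.003],"yaw": 0,"hand": 60},{"delta_pos": [-0.24,0.001,0.003],"yaw": 0,"hand": 60},{"delta_pos": [-0.28,0.001,0.003],"yaw": 0,"hand": 60},{"delta_pos": [-0.29,0.001,0.003],"yaw": 0,"hand": 60},{"delta_pos": [-0.29,0.001,0.003],"yaw": 0,"hand": 60}]}}

```text
time: 12.62
position: [0.649, 0.0226, 0.3009]
tcp_rot: [0.094, 1.562, -0.094]
ft_force: [-0.1, 0.4, -0.7]
opening: 0.704
```

Run:
```python
from h import *
import pickle
ci=env.camera_info('wrist');pickle.dump(ci,open('pics/w4.pkl','wb'));save('wrist','w4')
go((.5945,-.2913,.25,-6.5),(.5945,-.2913,.1,-6.5))
```

```text
t 12.67 pos [0.6481 0.0223 0.2988] toolx [ 0.003 -0.001 -1.   ] jaw -6.9 open 60.2 F [ 0.1  0.2 -0.2]
   (0.5945, -0.2913, 0.25, -6.5) delta [ 0.0977 -0.6355 -0.0317] yaw -0.004 rows>= 8
   (0.5945, -0.2913, 0.1, -6.5) delta [ 0.3977 -0.6354 -0.0327] yaw -0.004 rows>= 9
```

Request:
{"name": "jog_arm", "arguments": {"rows": [{"delta_pos": [0,-0.05,0],"yaw": -0.004,"hand": 60},{"delta_pos": [0,-0.12,0],"yaw": -0.004,"hand": 60},{"delta_pos": [0,-0.2,0],"yaw": -0.004,"hand": 60},{"delta_pos": [0,-0.28,-0.01],"yaw": -0.004,"hand": 60},{"delta_pos": [0.03,-0.36,-0.02],"yaw": -0.004,"hand": 60},{"delta_pos": [0.08,-0.44,-0.025],"yaw": -0.004,"hand": 60},{"delta_pos": [0.13,-0.51,-0.03],"yaw": -0.004,"hand": 60},{"delta_pos": [0.18,-0.57,-0.032],"yaw": -0.004,"hand": 60},{"delta_pos": [0.23,-0.61,-0.033],"yaw": -0.004,"hand": 60},{"delta_pos": [0.28,-0.635,-0.033],"yaw": -0.004,"hand": 60},{"delta_pos": [0.35,-0.635,-0.033],"yaw": -0.004,"hand": 60},{"delta_pos": [0.38,-0.635,-0.033],"yaw": -0.004,"hand": 60},{"delta_pos": [0.38,-0.635,-0.033],"yaw": -0.004,"hand": 60}]}}

```text
time: 13.75
position: [0.5892, -0.29, 0.1014]
tcp_rot: [0.093, 1.58, -0.086]
ft_force: [-1.3, -0.0, -1.1]
opening: 0.706
```

Run:
```python
from h import *
go((.5945,-.2913,.021,-6.5))
ci=env.camera_info('wrist');b=save('wrist','w5')
p=proj(ci,(.5945,-.2913,.058));print(p)
a=np.load('pics/w4.npy');o=np.hstack([a,b]);cv2.imwrite('pics/w45.png',cv2.resize(o,None,fx=.71,fy=.71,interpolation=cv2.INTER_AREA)[:,:,::-1])
```

```text
t 13.75 pos [ 0.5892 -0.29    0.1014] toolx [-0.011  0.005 -1.   ] jaw -6.5 open 60.3 F [-1.3 -0.  -1.1]
   (0.5945, -0.2913, 0.021, -6.5) delta [ 0.1606 -0.002   0.0126] yaw -0.0003 rows>= 2
[292.04101133 251.66179167]
```

View pics/w45.png

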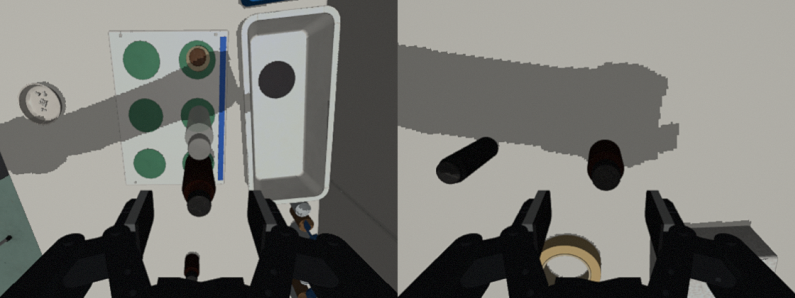

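Left half: the white and cream bottles stand upright on their pads. Right half: the ink cap is at (605,178), exactly as predicted. The tube is at (465,160). Gripping the ink pot.

Request:
{"name": "jog_arm", "arguments": {"rows": [{"delta_pos": [0.01,-0.002,0.012],"yaw": 0,"hand": 60},{"delta_pos": [0.05,-0.002,0.012],"yaw": 0,"hand": 60},{"delta_pos": [0.1,-0.002,0.012],"yaw": 0,"hand": 60},{"delta_pos": [0.14,-0.002,0.012],"yaw": 0,"hand": 60},{"delta_pos": [0.16,-0.002,0.012],"yaw": 0,"hand": 60},{"delta_pos": [0.16,-0.002,0.012],"yaw": 0,"hand": 60},{"delta_pos": [0.16,-0.002,0.012],"yaw": 0,"hand": 42},{"delta_pos": [0.16,-0.002,0.012],"yaw": 0,"hand": 10},{"delta_pos": [0.16,-0.002,0.012],"yaw": 0,"hand": 10},{"delta_pos": [0.16,-0.002,0.012],"yaw": 0,"hand": 10},{"delta_pos": [0.16,-0.002,0.012],"yaw": 0,"hand": 10},{"delta_pos": [0.16,-0.002,0.012],"yaw": 0,"hand": 10},{"delta_pos": [0.16,-0.002,0.012],"yaw": 0,"hand": 10}], "grip_force": 30}}

```text
time: 14.88
position: [0.5984, -0.292, 0.0266]
tcp_rot: [0.09, 1.57, -0.088]
ft_force: [0.2, 0.8, 7.2]
opening: 0.357
```

Run:
```python
from h import *
go((.55,-.2,.1,-6.5),(.5477,-.0567,.10,-6.5),(.5477,-.0567,.04,-6.5))
```

```text
t 14.88 pos [ 0.5984 -0.292   0.0266] toolx [-0.001  0.002 -1.   ] jaw -6.5 open 30.5 F [0.2 0.8 7.2]
   (0.55, -0.2, 0.1, -6.5) delta [-0.1465  0.1721 -0.1173] yaw 0.0001 rows>= 4
   (0.5477, -0.0567, 0.1, -6.5) delta [-0.146   0.4563 -0.1542] yaw 0.0001 rows>= 7
   (0.5477, -0.0567, 0.04, -6.5) delta [-0.026   0.4561 -0.1541] yaw 0.0001 rows>= 6
```

Request:
{"name": "jog_arm", "arguments": {"rows": [{"delta_pos": [-0.03,0,0],"yaw": 0,"hand": 10},{"delta_pos": [-0.08,0,-0.01],"yaw": 0,"hand": 10},{"delta_pos": [-0.13,0.02,-0.04],"yaw": 0,"hand": 10},{"delta_pos": [-0.15,0.06,-0.08],"yaw": 0,"hand": 10},{"delta_pos": [-0.15,0.12,-0.12],"yaw": 0,"hand": 10},{"delta_pos": [-0.15,0.19,-0.15],"yaw": 0,"hand": 10},{"delta_pos": [-0.15,0.26,-0.155],"yaw": 0,"hand": 10},{"delta_pos": [-0.15,0.33,-0.155],"yaw": 0,"hand": 10},{"delta_pos": [-0.15,0.4,-0.154],"yaw": 0,"hand": 10},{"delta_pos": [-0.14,0.44,-0.154],"yaw": 0,"hand": 10},{"delta_pos": [-0.12,0.456,-0.154],"yaw": 0,"hand": 10},{"delta_pos": [-0.08,0.456,-0.154],"yaw": 0,"hand": 10},{"delta_pos": [-0.045,0.456,-0.154],"yaw": 0,"hand": 10},{"delta_pos": [-0.045,0.456,-0.154],"yaw": 0,"hand": 10},{"delta_pos": [-0.045,0.456,-0.154],"yaw": 0,"hand": 10}]}}

```text
time: 16.13
position: [0.5466, -0.0584, 0.0484]
tcp_rot: [0.091, 1.574, -0.09]
ft_force: [0.2, -0.9, -0.8]
opening: 0.361
```

Run:
```python
from h import *
go((.5477,-.0567,.037,-6.5))
```

```text
t 16.13 pos [ 0.5466 -0.0584  0.0484] toolx [-0.005  0.    -1.   ] jaw -6.6 open 30.9 F [ 0.2 -0.9 -0.8]
   (0.5477, -0.0567, 0.037, -6.5) delta [0.0227 0.0035 0.0019] yaw -0.0011 rows>= 1
```

Request:
{"name": "jog_arm", "arguments": {"rows": [{"delta_pos": [0.01,0.003,0.002],"yaw": 0,"hand": 10},{"delta_pos": [0.02,0.003,0.002],"yaw": 0,"hand": 10},{"delta_pos": [0.023,0.003,0.002],"yaw": 0,"hand": 10},{"delta_pos": [0.023,0.003,0.002],"yaw": 0,"hand": 10},{"delta_pos": [0.023,0.003,0.002],"yaw": 0,"hand": 10},{"delta_pos": [0.023,0.003,0.002],"yaw": 0,"hand": 35},{"delta_pos": [0.023,0.003,0.002],"yaw": 0,"hand": 45},{"delta_pos": [0.023,0.003,0.002],"yaw": 0,"hand": 50},{"delta_pos": [0.023,0.003,0.002],"yaw": 0,"hand": 50},{"delta_pos": [-0.01,0.003,0.002],"yaw": 0,"hand": 50},{"delta_pos": [-0.05,0.003,0.002],"yaw": 0,"hand": 50},{"delta_pos": [-0.11,0.003,0.002],"yaw": 0,"hand": 50},{"delta_pos": [-0.18,0.003,0.002],"yaw": 0,"hand": 50},{"delta_pos": [-0.25,0.003,0.002],"yaw": 0,"hand": 50},{"delta_pos": [-0.28,0.003,0.002],"yaw": 0,"hand": 50},{"delta_pos": [-0.28,0.003,0.002],"yaw": 0,"hand": 50}]}}

```text
time: 17.47
position: [0.5513, -0.0568, 0.193]
tcp_rot: [0.091, 1.564, -0.09]
ft_force: [0.5, 0.6, -0.6]
opening: 0.587
```

Run:
```python
from h import *
save('scene','s3',crop=(100,100,380,300),s=2.8)
go((.4788,-.271,.12,-6.5))
```

```text
t 17.52 pos [ 0.5497 -0.057   0.1905] toolx [ 0.001 -0.    -1.   ] jaw -6.6 open 50.1 F [-0.1  0.9 -1.1]
   (0.4788, -0.271, 0.12, -6.5) delta [ 0.1409 -0.4415 -0.0918] yaw -0.0011 rows>= 6
```

View pics/s3.png

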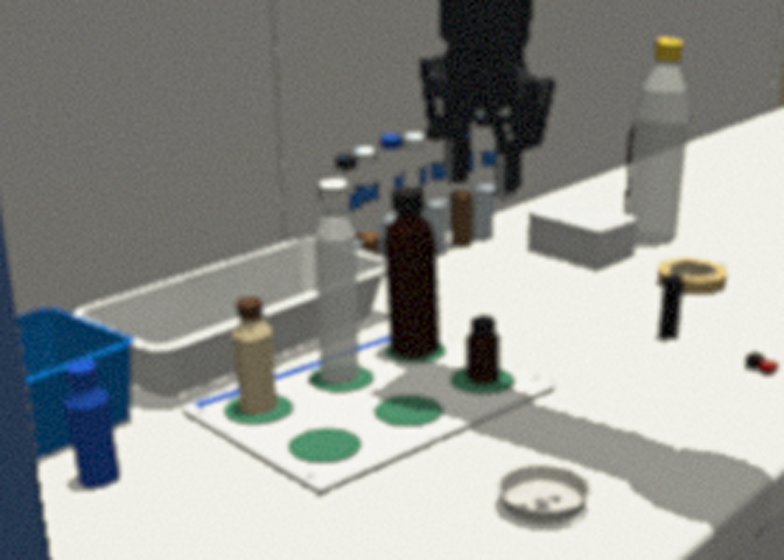

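All four placed items stand upright, with the ink pot in front of the amber bottle at (483,350). Next the tube.

Request:
{"name": "jog_arm", "arguments": {"rows": [{"delta_pos": [0,-0.05,-0.01],"yaw": 0,"hand": 50},{"delta_pos": [0,-0.12,-0.025],"yaw": 0,"hand": 50},{"delta_pos": [0.01,-0.19,-0.04],"yaw": 0,"hand": 50},{"delta_pos": [0.03,-0.26,-0.055],"yaw": 0,"hand": 50},{"delta_pos": [0.06,-0.33,-0.07],"yaw": 0,"hand": 50},{"delta_pos": [0.09,-0.39,-0.085],"yaw": 0,"hand": 50},{"delta_pos": [0.12,-0.43,-0.092],"yaw": 0,"hand": 50},{"delta_pos": [0.14,-0.442,-0.092],"yaw": 0,"hand": 50},{"delta_pos": [0.14,-0.442,-0.092],"yaw": 0,"hand": 50},{"delta_pos": [0.14,-0.442,-0.092],"yaw": 0,"hand": 50}]}}

```text
time: 18.35
position: [0.4788, -0.2693, 0.1194]
tcp_rot: [0.091, 1.57, -0.087]
ft_force: [0.9, 0.5, 0.1]
opening: 0.588
```

Run:
```python
from h import *
go((.4788,-.2708,.028,-6.5))
ci=env.camera_info('wrist');b=save('wrist','w6')
p=proj(ci,(.4788,-.2708,.066));print(p)
n,l,st,c=cv2.connectedComponentsWithStats(cv2.inRange(b.max(2),0,60))
for i in range(1,n):
    if st[i,4]>100: print(c[i].round(),st[i])
```

```text
t 18.35 pos [ 0.4788 -0.2693  0.1194] toolx [-0.001  0.003 -1.   ] jaw -6.5 open 50.2 F [0.9 0.5 0.1]
   (0.4788, -0.2708, 0.028, -6.5) delta [ 0.1829 -0.0035  0.0006] yaw -0.0001 rows>= 3
[281.88493281 245.26495713]
[141. 208.] [115 197  42  25 632]
[282. 228.] [ 263  197   36   61 1745]
[294. 367.] [    0   266   560   154 41189]
```

Request:
{"name": "jog_arm", "arguments": {"rows": [{"delta_pos": [0.02,-0.001,0],"yaw": 0,"hand": 50},{"delta_pos": [0.06,-0.001,0],"yaw": 0,"hand": 50},{"delta_pos": [0.11,-0.001,0],"yaw": 0,"hand": 50},{"delta_pos": [0.155,-0.001,0],"yaw": 0,"hand": 50},{"delta_pos": [0.18,-0.001,0],"yaw": 0,"hand": 50},{"delta_pos": [0.182,-0.001,0],"yaw": 0,"hand": 50},{"delta_pos": [0.182,-0.001,0],"yaw": 0,"hand": 32},{"delta_pos": [0.182,-0.001,0],"yaw": 0,"hand": 5},{"delta_pos": [0.182,-0.001,0],"yaw": 0,"hand": 5},{"delta_pos": [0.182,-0.001,0],"yaw": 0,"hand": 5},{"delta_pos": [0.182,-0.001,0],"yaw": 0,"hand": 5},{"delta_pos": [0.182,-0.001,0],"yaw": 0,"hand": 5},{"delta_pos": [0.182,-0.001,0],"yaw": 0,"hand": 5}], "grip_force": 25}}

```text
time: 19.48
position: [0.4808, -0.2691, 0.0304]
tcp_rot: [0.089, 1.566, -0.087]
ft_force: [0.1, 1.0, 6.0]
opening: 0.245
```

Run:
```python
from h import *
go((.48,-.06,.15,-6.5),(.5,.1221,.15,-6.5))
```

```text
t 19.48 pos [ 0.4808 -0.2691  0.0304] toolx [ 0.003  0.001 -1.   ] jaw -6.4 open 20.9 F [0.1 1.  6. ]
   (0.48, -0.06, 0.15, -6.5) delta [-0.2386  0.4158 -0.0474] yaw 0.001 rows>= 6
   (0.5, 0.1221, 0.15, -6.5) delta [-0.2379  0.7822 -0.0483] yaw 0.001 rows>= 10
```

Request:
{"name": "jog_arm", "arguments": {"rows": [{"delta_pos": [-0.03,0,0],"yaw": 0,"hand": 5},{"delta_pos": [-0.09,0,0],"yaw": 0,"hand": 5},{"delta_pos": [-0.15,0.02,0],"yaw": 0,"hand": 5},{"delta_pos": [-0.21,0.06,-0.01],"yaw": 0,"hand": 5},{"delta_pos": [-0.24,0.12,-0.015],"yaw": 0,"hand": 5},{"delta_pos": [-0.24,0.19,-0.02],"yaw": 0,"hand": 5},{"delta_pos": [-0.24,0.26,-0.03],"yaw": 0,"hand": 5},{"delta_pos": [-0.24,0.33,-0.035],"yaw": 0,"hand": 5},{"delta_pos": [-0.24,0.4,-0.04],"yaw": 0,"hand": 5},{"delta_pos": [-0.24,0.47,-0.045],"yaw": 0,"hand": 5},{"delta_pos": [-0.24,0.54,-0.047],"yaw": 0,"hand": 5},{"delta_pos": [-0.24,0.61,-0.048],"yaw": 0,"hand": 5},{"delta_pos": [-0.24,0.68,-0.048],"yaw": 0,"hand": 5},{"delta_pos": [-0.24,0.74,-0.048],"yaw": 0,"hand": 5},{"delta_pos": [-0.24,0.782,-0.048],"yaw": 0,"hand": 5},{"delta_pos": [-0.24,0.782,-0.048],"yaw": 0,"hand": 5},{"delta_pos": [-0.24,0.782,-0.048],"yaw": 0,"hand": 5}]}}

```text
time: 20.9
position: [0.4997, 0.1232, 0.1508]
tcp_rot: [0.086, 1.566, -0.084]
ft_force: [-0.2, -0.2, -1.0]
opening: 0.246
```

Run:
```python
from h import *
go((.5683,.1221,.1,-6.5),(.5683,.1221,.041,-6.5))
```

```text
t 20.9 pos [0.4997 0.1232 0.1508] toolx [ 0.003  0.001 -1.   ] jaw -6.2 open 21.0 F [-0.2 -0.2 -1. ]
   (0.5683, 0.1221, 0.1, -6.5) delta [0.102  0.0125 0.1364] yaw 0.0031 rows>= 3
   (0.5683, 0.1221, 0.041, -6.5) delta [0.22   0.0123 0.1361] yaw 0.0031 rows>= 4
```

Request:
{"name": "jog_arm", "arguments": {"rows": [{"delta_pos": [0.01,0.003,0.04],"yaw": 0.003,"hand": 5},{"delta_pos": [0.03,0.008,0.09],"yaw": 0.003,"hand": 5},{"delta_pos": [0.07,0.012,0.135],"yaw": 0.003,"hand": 5},{"delta_pos": [0.13,0.012,0.136],"yaw": 0.003,"hand": 5},{"delta_pos": [0.18,0.012,0.136],"yaw": 0.003,"hand": 5},{"delta_pos": [0.205,0.012,0.136],"yaw": 0.003,"hand": 5},{"delta_pos": [0.205,0.012,0.136],"yaw": 0.003,"hand": 5},{"delta_pos": [0.205,0.012,0.136],"yaw": 0.003,"hand": 5}]}}

```text
time: 21.57
position: [0.5677, 0.1199, 0.0479]
tcp_rot: [0.091, 1.568, -0.091]
ft_force: [0.2, -0.1, 0.8]
opening: 0.245
```

Run:
```python
from h import *
go((.5683,.1221,.041,-6.5))
```

```text
t 21.57 pos [0.5677 0.1199 0.0479] toolx [ 0.001 -0.    -1.   ] jaw -6.6 open 20.9 F [ 0.2 -0.1  0.8]
   (0.5683, 0.1221, 0.041, -6.5) delta [0.0137 0.0045 0.0006] yaw -0.0013 rows>= 1
```

Request:
{"name": "jog_arm", "arguments": {"rows": [{"delta_pos": [0.008,0.004,0.001],"yaw": 0,"hand": 5},{"delta_pos": [0.014,0.004,0.001],"yaw": 0,"hand": 5},{"delta_pos": [0.014,0.004,0.001],"yaw": 0,"hand": 5},{"delta_pos": [0.014,0.004,0.001],"yaw": 0,"hand": 5},{"delta_pos": [0.014,0.004,0.001],"yaw": 0,"hand": 25},{"delta_pos": [0.014,0.004,0.001],"yaw": 0,"hand": 35},{"delta_pos": [0.014,0.004,0.001],"yaw": 0,"hand": 45},{"delta_pos": [0.014,0.004,0.001],"yaw": 0,"hand": 45},{"delta_pos": [0.014,0.004,0.001],"yaw": 0,"hand": 45},{"delta_pos": [-0.01,0.004,0.001],"yaw": 0,"hand": 45},{"delta_pos": [-0.05,0.004,0.001],"yaw": 0,"hand": 45},{"delta_pos": [-0.11,0.004,0.001],"yaw": 0,"hand": 45},{"delta_pos": [-0.18,0.004,0],"yaw": 0,"hand": 45},{"delta_pos": [-0.26,0.004,0],"yaw": 0,"hand": 45},{"delta_pos": [-0.34,0,0],"yaw": 0,"hand": 45},{"delta_pos": [-0.42,0,0],"yaw": 0,"hand": 45},{"delta_pos": [-0.45,0.05,0],"yaw": 0,"hand": 45},{"delta_pos": [-0.45,0.12,-0.1],"yaw": 0,"hand": 45},{"delta_pos": [-0.45,0.2,-0.15],"yaw": 0,"hand": 45},{"delta_pos": [-0.45,0.2,-0.15],"yaw": 0,"hand": 45}]}}

```text
time: 23.23
position: [0.5011, 0.2325, 0.2747]
tcp_rot: [0.089, 1.568, -0.084]
ft_force: [-0.9, 1.5, 0.5]
opening: 0.527
```

Run:
```python
from h import *
go()
b=save('wrist','w7');a=save('top','t2');s=save('scene','s4')
f=lambda im,x0,y0,w,h:cv2.resize(im[y0:y0+h,x0:x0+w],(400,int(400*h/w)),interpolation=cv2.INTER_CUBIC)
top=np.hstack([f(a,190,140,120,90),f(s,130,140,200,150)])
cv2.imwrite('pics/f1.png',np.vstack([top,f(b,0,0,560,420)[:, :].repeat(1,0) if 0 else np.hstack([f(b,0,0,560,420),np.zeros((300,400,3),np.uint8)])])[:,:,::-1])
```

```text
t 23.23 pos [0.5011 0.2325 0.2747] toolx [ 0.001  0.004 -1.   ] jaw -6.3 open 45.0 F [-0.9  1.5  0.5]
```

View pics/f1.png

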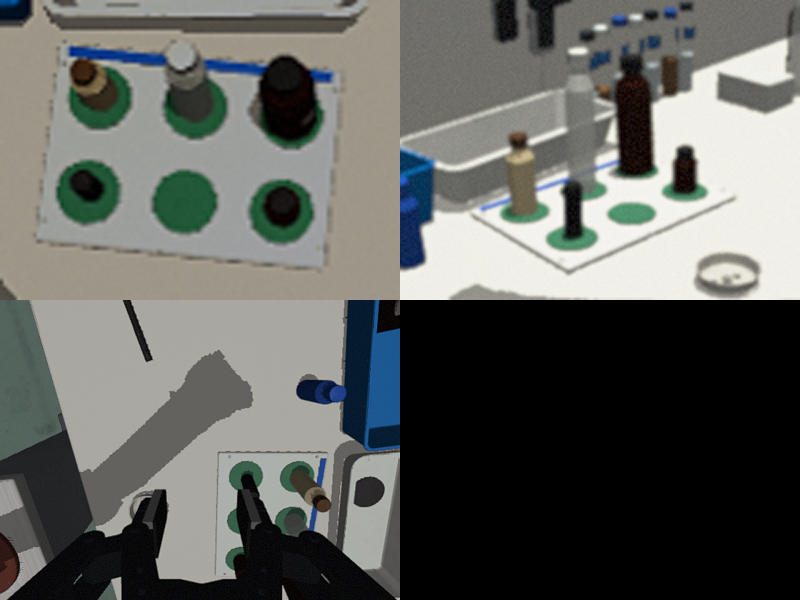

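Run:
```python
from h import *
t=env.camera_info('top')
P={'cream':((84,72),.108,(.6582,.1097)),'white':((184,57),.19,(.6479,.0203)),'ink':((285,196),.068,(.5482,-.0588)),'tube':((83,183),.076,(.5688,.12))}
for k,(uv,z,p) in P.items():
    u=(uv[0]/3.333+190,uv[1]/3.333+140);print(k,(plane(t,u,z)[:2]-p).round(4)*1e3,'expected crop px',((proj(t,(*p,z))-(190,140))*3.333).round(0))
a=np.load('pics/t2.npy')[140:230,190:310];cv2.imwrite('pics/f2.png',cv2.resize(a,None,fx=6.6,fy=6.6,interpolation=cv2.INTER_CUBIC)[:,:,::-1])
```

```text
cream [-2.2 -1.1] expected crop px [83. 70.]
white [-1.6 -3.5] expected crop px [180.  55.]
ink [ 4.  -4.3] expected crop px [280. 201.]
tube [-4.2 -6.6] expected crop px [ 75. 178.]
```

View pics/f2.png

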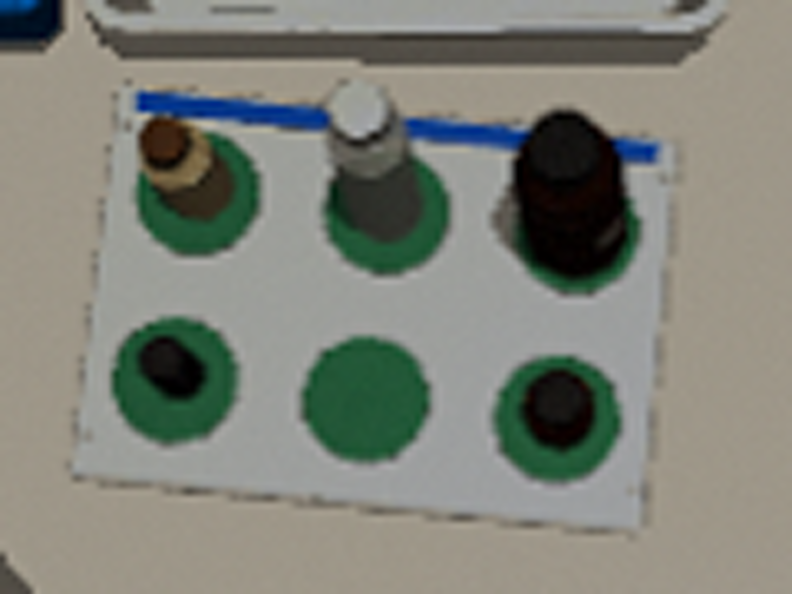

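Everything stands on its own pad. The top view puts the tube about 4–5 mm right of its pad centre, so I'll check from near before deciding whether to mend it.

Run:
```python
from h import *
go((.56,.06,.3,-6.5))
```

```text
t 23.38 pos [0.5028 0.2306 0.2741] toolx [ 0.001  0.001 -1.   ] jaw -6.3 open 45.1 F [ 0.8 -0.3 -0. ]
   (0.56, 0.06, 0.3, -6.5) delta [-0.052  -0.3267  0.1511] yaw 0.0026 rows>= 5
```

Request:
{"name": "jog_arm", "arguments": {"rows": [{"delta_pos": [-0.03,-0.08,0.03],"yaw": 0,"hand": 45},{"delta_pos": [-0.05,-0.16,0.06],"yaw": 0,"hand": 45},{"delta_pos": [-0.05,-0.24,0.09],"yaw": 0,"hand": 45},{"delta_pos": [-0.05,-0.32,0.1],"yaw": 0,"hand": 45},{"delta_pos": [-0.05,-0.35,0.1],"yaw": 0,"hand": 45},{"delta_pos": [-0.05,-0.35,0.1],"yaw": 0,"hand": 45},{"delta_pos": [-0.05,-0.35,0.1],"yaw": 0,"hand": 45},{"delta_pos": [-0.05,-0.35,0.1],"yaw": 0,"hand": 45}]}}

```text
time: 24.05
position: [0.5334, 0.0515, 0.2993]
tcp_rot: [0.087, 1.567, -0.084]
ft_force: [0.5, -0.1, -0.5]
opening: 0.528
```

Run:
```python
from h import *
import pickle
ci=env.camera_info('wrist');pickle.dump(ci,open('pics/w8.pkl','wb'));save('wrist','w8')
go()
for n,p in dict(FL=(.5683,.1241),BL=(.6577,.1138),BM=(.6464,.0247),FR=(.5467,-.0545)).items():print(n,proj(ci,(*p,.01)))
```

```text
t 24.1 pos [0.5333 0.0524 0.2992] toolx [ 0.002  0.002 -1.   ] jaw -6.2 open 45.3 F [ 0.8  0.5 -0.7]
FL [304.5310774   97.89943856]
BL [382.4660198   98.34291064]
BM [374.5617622  174.47766136]
FR [300.2448881  241.00408011]
```

View pics/w8.png

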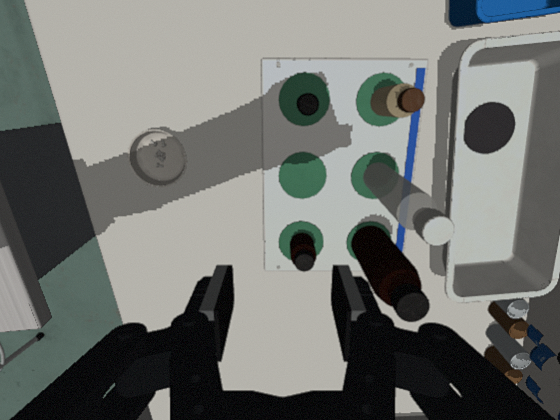

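Run:
```python
from h import *
import pickle
ci=pickle.load(open('pics/w8.pkl','rb'));b=np.load('pics/w8.npy');hsv=cv2.cvtColor(b,cv2.COLOR_RGB2HSV)
g=cv2.inRange(hsv,(55,80,20),(95,255,200))
def pad(x,y,r=34):
    m=np.zeros_like(g);m[max(0,y-r):y+r,x-r:x+r]=g[max(0,y-r):y+r,x-r:x+r]
    c=np.vstack(cv2.findContours(m,cv2.RETR_EXTERNAL,cv2.CHAIN_APPROX_NONE)[0]);return cv2.fitEllipse(cv2.convexHull(c))
e=pad(304,99);P=plane(ci,e[0],.01);print('FL',e,P)
d=cv2.inRange(b.max(2),0,24);n,l,st,c=cv2.connectedComponentsWithStats(d)
for i in range(1,n):
    if st[i,4]>40: print(c[i].round(1),st[i],(plane(ci,c[i],.076)-P).round(4))
o=np.hstack([b[65:135,270:340],b[210:280,265:335]]);cv2.imwrite('pics/f3.png',cv2.resize(o,None,fx=5.7,fy=5.7,interpolation=cv2.INTER_CUBIC)[:,:,::-1])
```

```text
FL ((303.822998046875, 98.74642181396484), (49.56471633911133, 52.22311019897461), 13.38882064819336) [0.56740475 0.12326093 0.01      ]
[400.3 100.7] [398  90   8  21  41] [ 0.0895 -0.0103  0.066 ]
[307.2 103.7] [297  94  22  21 349] [-0.001  -0.0032  0.066 ]
[384.5 264.3] [ 352  226   74   88 3031] [ 0.0715 -0.1875  0.066 ]
[301.6 245.7] [290 233  26  31 464] [-0.0204 -0.1539  0.066 ]
[282.  372.4] [   11   266   544   154 34198] [-0.0616 -0.3286  0.066 ]
```

View pics/f3.png

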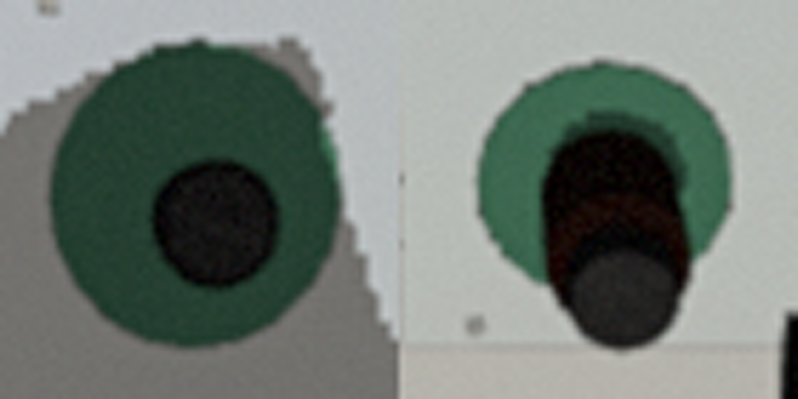

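Near view: the tube is about 3 mm off its 60 mm pad's centre, and the ink pot is centred to within a few mm. That is good enough, and regripping would add more risk than it removes. The gripper is well clear of everything, so I'm handing in.

```bash
python3 -c "
from h import *
print(env.close_job(), env.sense()['time'])"
```

```text
the job is handed in; nothing more can be done
the job is handed in; nothing more can be done
```

The job is handed in, at about 24 s of the 122 s allowed. The amber bottle was already on the back-right pad and I left it there. I placed the others in the order asked:

| Item | Pad |
|---|---|
| Cream bottle | back-left |
| White bottle | back-middle |
| Ink pot | front-right, in front of the amber bottle |
| Black tube | front-left, in front of the cream bottle |

**Last checks:** the final views show everything upright on its own pad, with the gripper raised clear. I saw no sign that the tape, dish, clip or foam block had moved, but I did not measure their positions.

**Disagreements:** the top and wrist cameras differed by about 4–6 mm in y, so I worked from values between the two. The first top-view estimate put the tube about 8 mm off centre. An enlarged look brought that down to 4–5 mm, and the wrist view gave about 3 mm, so I left it there. In the top view, the ink pot came out 3–6 mm off, the white bottle about 4 mm and the cream bottle about 2.5 mm.

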